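# Put away the chocolate thermometer and palette knife

## Robot

A 7-joint arm with a two-finger parallel gripper is mounted at the origin on the work surface. World frame = base frame: x ahead of the robot, y to its left, z up, the work surface at z = 0. Lengths are in m, angles in rad, forces in N, time in s.
With the tool pointing down it reaches from about 0.425 to 0.925 m from the base axis. Payload 6.8 kg.
Tool frame: the origin (TCP) lies between the finger pads; the fingertips stand r.tips_ahead ahead of it and the grasp point (between the pads) lies 5 mm behind it (r.tips_ahead is the distance from the TCP to the fingertips, in m); z points along the fingers, y is the line along which they close (so a half turn about z gives the same grasp; the last joint's range is limited). The gripper opens to 85 mm and grips with 20 to 120 N. Pads are 22 mm wide; open, the fingers measure 114 mm over their backs; the gripper's body (76 mm by 85 mm) begins 54 mm behind the grasp point. The pads swing forward as they close: fully open they stand 13 mm farther back than shut.
Start: joints at [1.048, 0.477, 0.022, 1.555, -0.011, 1.109, -0.083], TCP at [0.272, -0.618, 0.245] pointing down, gripper open.
Joint ranges: [-2.96, 2.96], [-0.34, 2.1], [-1.41, 1.46], [0.24, 2.44], [-1.37, 4.51], [0.17, 1.92], [-2.96, 2.96]. Speed limits (rad/s): [2.39, 2.39, 3.14, 3.14, 3.14, 3.14, 3.14].

## Interface

Orientations are given as a rotation vector (axis times angle).
In Python, from bench import r gives the robot as it stands.
- The arm moves only by the tool move_arm, never from a script. Its argument "rows" is one flat list of numbers, 4 for each row, row after row: the shift along the tool's x, y, z in cm, then the turn about the tool's z in degrees. In form: [tx, ty, tz, twist, tx, ty, tz, twist, ...]. A call has 1 to 10 rows; each row is the pose to reach, as a shift and turn from the pose commanded when the call began, along the tool's axes at that moment; what a row does not reach only later rows make up. A row lasts 1/8 s, in which the tool goes at most 62.5 mm and 10.7 degrees, less where a joint would pass 70% of its speed; a pose out of reach is approached as far as the arm can. A call with a gripper value outside its range is refused whole. "fingers" is the opening, from 0 (shut) to 1 (fully open), set as the call begins (left out, the last holds). The fingers move at their own pace and stop on an object; "newtons" is the grip in N (left out, the last holds). Time passes only in rows, so rows that repeat a pose let the fingers close. It gives the time, the measured TCP pose, the force, the opening and the grip force at its end, in the units of the state.
- r.get_obs(): the state, without advancing time (a new reading comes with each control period).
- r.grab_frame(name): name is "scene" or "top" or "wrist"; returns the picture (480x640x3 uint8, blue, green, red); there is no depth.
- r.camera_params(name): a dict with "fx", "fy", "cx", "cy" (pixels), "world_from_camera" (4x4, takes a point from camera to world coordinates). Camera axes: x right, y down, z forward; pixel columns grow to the right and rows downward; lengths in m; the calibration is good to about 2 mm. A picture is of the moment at which its call begins: read the wrist's pose just before it. camera_params takes no time and is no camera call; for the wrist camera it gives the pose at the moment of the call.
- r.hand_in(): hands the job in; it is judged then, once.
The state is a dict: "clock": time; "joints": joint angles; "qvel": joint speeds; "tau": joint torques, N m; "tcp_pos": TCP position; "orientation": TCP orientation; "contact_force": force on the tool from outside, world axes, zero at the start; "moment": the same for the moment, N m; "grip_width": finger opening in m; "gripper_force": force on a finger pad.
Only numpy, scipy, OpenCV 4.12 (cv2) and the standard library are available. Lean on these libraries where they do the work, as an engineer would, in place of code of your own. Each camera call takes 0.05 s, during which the arm holds its last target. There are 200 camera calls.

## Task

Put the chocolate tools away: snap the probe thermometer down into both spring clips of the white stand, display up and fully home, either way round; and lower the palette knife into the tray's free compartment, not dropping it, to lie flat with its blade at the blue-strip end. Leave the brush, jar and ring moulds where they are.

Things in the scene. Friction and masses are not known exactly. Their poses are not given: they have to be found in the camera images.
- thermometer: Probe thermometer lying flat, display up, 223 mm long: round dark steel stem, 14 mm diameter, x = -100 to +68 mm, then an orange display head 55 x 32 x 14 mm, x = 68 to 123 mm. Origin on the stem's axis (7 mm above the table at the start): grip it here, as the clips take the stem at x = -45 and +45 mm. x runs along the stem to the head, z out of the display
- clip_stand: White fixed stand, base 150 x 90 x 12 mm, origin under its centre. Two clips at x = -45 and +45 mm, each 16 mm wide: fixed white prong at -y, hinged blue jaw at +y, funnel mouth 30 mm wide at the top, 84 mm above the table. A rod held along x and pressed straight down (6 to 14 N in all) pushes the jaws aside and snaps in under their noses. 74 mm is free between the clips
- clip_seat (a point): Where the thermometer's origin belongs when seated: midway between the clips, on the seated stem's axis, 55 mm above the table. Axes as clip_stand: x along the seated stem. The jaws begin to yield with the stem about 15 mm above this point
- jaw_a (a joint): sprung jaw of the clip at x = -45 mm, rad: 0 closed, up to 0.5 open outwards; it springs shut by itself; passing the stem opens it to about 0.12
- jaw_b (a joint): sprung jaw of the clip at x = +45 mm, as jaw_a
- spatula: Cranked palette knife lying flat, 220 mm long: black handle 105 x 22 wide x 18 mm high, x = -110 to -5 mm, then a steel blade 30 mm wide, 3 mm thick, to x = +110 mm. Origin at the centre of its underside; x runs along it to the blade's tip, z up
- spatula_grip (a point): on the handle, 35 mm behind the spatula's origin, 9 mm above its underside: where to grip it across its 22 mm width, near the centre of mass
- spatula_tip (a point): the middle of the blade's far edge
- tray: White fixed tray 260 x 170 mm, 27 mm high, walls and floor 5 mm, long side along its x. A divider along x makes two compartments, each 250 x 77 mm inside; a blue strip marks its +x end. The brush lies in the +y compartment; the -y one is free. Origin at the centre of the underside
- slot (a point): centre of the free compartment's floor (5 mm above the table); axes as tray, +x towards the blue strip. The palette knife's origin belongs here, its x along this x
- brush: pastry brush, 200 mm long, 20 mm round wooden handle, in the tray's other compartment; leave it. Origin at its middle, underside
- ring_big: aluminium ring mould, 76 mm diameter, 45 mm high, beyond the tools; leave it. Origin at the centre of its underside
- ring_small: copper ring mould, 60 mm diameter, 35 mm high; leave it. Origin at the centre of its underside
- jar: closed amber jar, 64 mm diameter, 90 mm high, red cap; leave it. Origin at the centre of its underside
Things that resemble listed ones, but are neither listed nor needed, are in the scene too. Leave any green look-alike of the spatula alone. What is shaped like the thermometer but pink is not meant.

How it is judged:
By the outcome, as a careful person would: the job done as asked, in the order asked, and still so for the second after the job is handed in, with the robot touching nothing.
It also fails if it takes over 56 s, if anything falls off the work surface, if the arm or the gripper's body presses on something with over 40 N, if the wrist force passes 120 N, or if a joint passes its speed limit or range.

## Working session

There is one attempt and no reset: what is moved stays moved. The work goes in short steps, Python scripts to look and compute and a tool call to move; the robot and the scene stay as the last step left them, time stands still between calls to the robot, and variables do not carry over. Pictures are saved under pics/ and viewed, at most 12 in all, crops included, and the job is handed in when it is done.

Besides the shell and the picture viewer there is one more tool, called after "Call:" as name(argument=value, ...), one argument or row to a line, values as JSON. move_arm: Moves the arm, as the interface text tells. Its arguments: {"type":"object","properties":{"rows":{"type":"array"},"fingers":{"type":"number"},"newtons":{"type":"number"}},"required":["rows"]}

```bash
mkdir -p pics; ls
python3 - <<'E'
from bench import r
import cv2,numpy as np
o=r.get_obs()
for k in('clock','tcp_pos','orientation','grip_width','contact_force'):print(k,o[k])
print(r.tips_ahead)
for n in('top','scene'):
    cv2.imwrite(f'pics/{n}0.png',r.grab_frame(n));p=r.camera_params(n);print(n,p['fx'],p['cx'],p['cy'],np.round(p['world_from_camera'],3).tolist())
E
```

```text
pics
clock 0.0
tcp_pos [ 0.27181033 -0.61724289  0.24430495]
orientation [-3.07252880e+00 -6.46550790e-01  7.88407425e-04]
grip_width 0.08556610425725891
contact_force [0.14981208 0.00150387 0.40112072]
0.014
top 551.0324988408952 325.2251577704042 230.70402284678082 [[0.025, -0.985, 0.169, 0.301], [-1.0, -0.025, 0.0, 0.007], [0.004, -0.169, -0.986, 1.296], [0.0, 0.0, 0.0, 1.0]]
scene 529.7453493639116 316.9079251699594 242.47773124659622 [[0.727, 0.392, -0.564, 1.151], [0.687, -0.43, 0.586, -0.678], [-0.013, -0.813, -0.582, 0.737], [0.0, 0.0, 0.0, 1.0]]
```

View pics/top0.png

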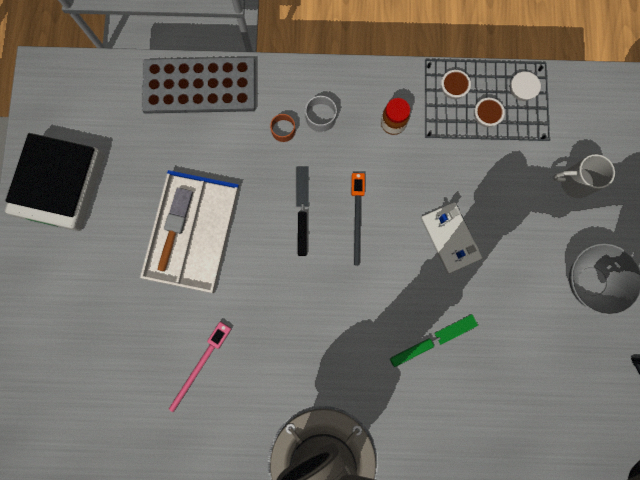

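View pics/scene0.png

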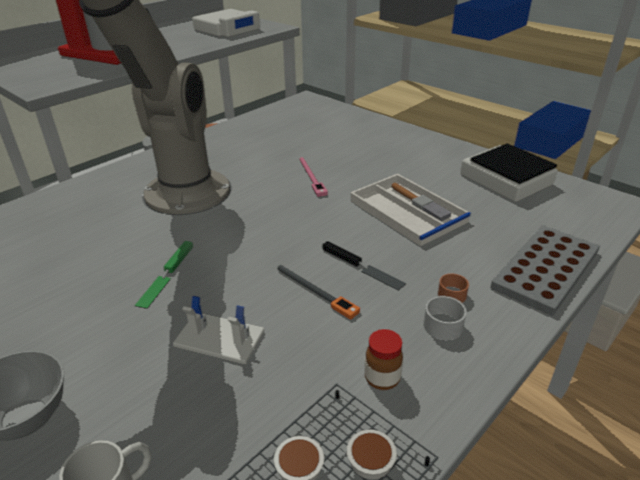

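Seen: the orange thermometer is at top (357,215) and its pink look-alike at (200,365). The black and steel knife is at (302,210), its green look-alike at (435,340), and the brush at (175,230) in the tray. The stand is at (452,238), and the tray is at (192,230) with its blue strip at the top. I choose orange (357,215) and black/steel (302,210), and check both in a close crop.

```bash
cat > h.py <<'E'
from bench import r
import cv2,numpy as np
def ray(p,uv,z):
    T=p['world_from_camera'];uv=np.atleast_2d(np.asarray(uv,float))
    d=np.c_[(uv[:,0]-p['cx'])/p['fx'],(uv[:,1]-p['cy'])/p['fy'],np.ones(len(uv))]@T[:3,:3].T
    return (T[:3,3]+d*((z-T[2,3])/d[:,2])[:,None])[:,:2]
def proj(p,X):
    T=p['world_from_camera'];c=(np.atleast_2d(X)-T[:3,3])@T[:3,:3]
    return c[:,:2]/c[:,2:]*[p['fx'],p['fy']]+[p['cx'],p['cy']]
def blob(m,box):
    u0,v0,u1,v1=box;k=np.zeros_like(m,np.uint8);k[v0:v1,u0:u1]=m[v0:v1,u0:u1]
    n,l,s,c=cv2.connectedComponentsWithStats(k);i=1+np.argmax(s[1:,4])
    return np.argwhere(l==i)[:,::-1]
def rect(uv,p,z):
    w=ray(p,uv,z);(c,s,a)=cv2.minAreaRect((w*1000).astype(np.float32))
    return np.round(c,1),np.round(s,1),round(a,1)
E
python3 - <<'E'
from h import *
im=cv2.imread('pics/top0.png');p=r.camera_params('top')
cv2.imwrite('pics/crop1.png',cv2.resize(im[155:320,270:490],None,fx=3.6,fy=3.6,interpolation=cv2.INTER_CUBIC))
h=cv2.cvtColor(im,cv2.COLOR_BGR2HSV);H,S,V=[h[...,i].astype(int) for i in range(3)]
org=(S>150)&(H>5)&(H<20)&(V>120)
print('head',rect(blob(org,(335,160,380,205)),p,.014))
print('stem',rect(blob((V<85),(345,197,372,275)),p,.007))
print('handle',rect(blob(V<50,(285,195,320,265)),p,.018))
print('blade',rect(blob((V<115),(285,160,320,205)),p,.003))
blue=(S>150)&(H>100)&(H<130)&(V>60)
print('strip',rect(blob(blue,(150,160,250,195)),p,.027))
for b in((430,205,455,228),(448,240,475,265)):print('jaw',rect(blob(blue,b),p,.08), blob(blue,b).mean(0))
wh=(V>165)&(S<40)
print('base',rect(blob(wh,(415,195,490,280)),p,.012))
print('tray',rect(blob(wh|blue,(130,160,250,300)),p,.027))
for uv in((302,195),(357,240),(302,175)):print(im[uv[1],uv[0]-12:uv[0]+13].max(1))
E
```

```text
head (array([636.4, -66.5]), array([54.6, 31.1]), 0.7)
stem (array([524.2, -67.4]), array([163.9,  14.2]), 0.8)
handle (array([513.6,  62.5]), array([104.9,  18.9]), 1.8)
blade (array([633.6,  65.6]), array([94.7, 31.5]), 1.9)
strip (array([636.4, 302.5]), array([172.4,   9.5]), 79.9)
jaw (array([ 544.7, -255.6]), array([12.6, 18.1]), 45.9) [442.77272727 217.97727273]
jaw (array([ 467.2, -298. ]), array([11.9,  7.1]), 25.9) [462.15 252.75]
base (array([ 538.6, -277.2]), array([90.1, 86.3]), 25.6)
tray (array([512.2, 324.8]), array([172.4, 262.1]), 79.8)
[130 135 131 126 130 119  78  61  61  62  64  65  62  65  67  62  60  64
  91 130 127 132 132 132 127]
[133 134 132 134 134 133 132 132 120  73  52  58  61  55  51  88 133 134
 135 138 136 136 134 136 134]
[133 130 132 128 128 118  73  58  60  64  64  60  63  63  61  57  61  62
  92 131 133 127 129 128 130]
```

View pics/crop1.png

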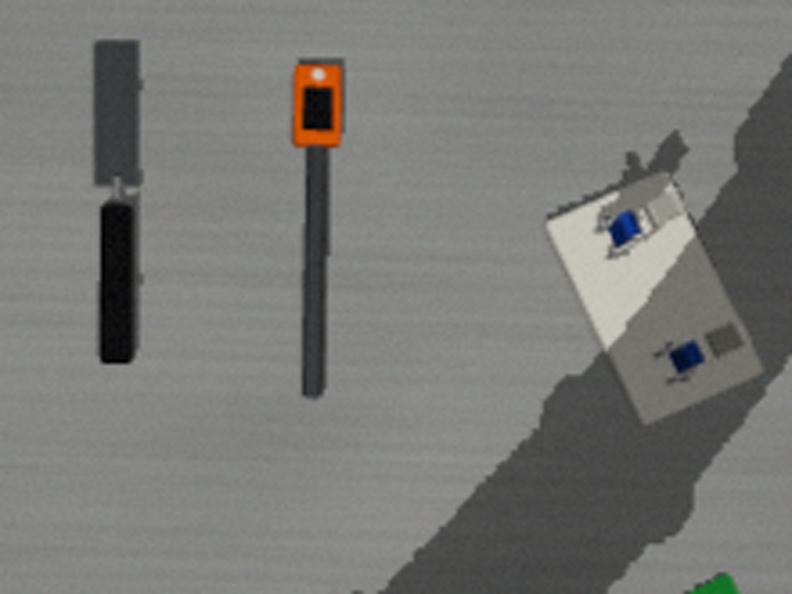

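The crop confirms both choices: the orange-headed thermometer at (357,185) with its stem down to (357,262), and the black-handled knife with its steel blade at the top. The stand's blue jaws are on the left of the white prongs, so stand +x points up the image at about 26°. The arm's shadow covers part of the stand, so I move above the thermometer first and measure it after that.

```bash
cat >> h.py <<'E'
from scipy.spatial.transform import Rotation as Ro
def go(x,y,z,yaw):
    o=r.get_obs();R=Ro.from_rotvec(o['orientation']).as_matrix();t=np.array(o['tcp_pos'])
    cur=np.degrees(np.arctan2(R[1,0],R[0,0]));tw=-((yaw-cur+180)%360-180)
    print('clk',round(o['clock'],2),'tcp',np.round(t*1000,1),'yaw',round(cur,2),'tilt',np.round(R[:2,2],4),'-> cm',np.round(R.T@(np.array([x,y,z])-t)*100,2),'twist',round(tw,2))
E
python3 -c "
from h import *
go(.5405,-.0672,.17,.6)"
```

```text
clk 0.1 tcp [ 271.8 -617.3  244.5] yaw 23.77 tilt [-0.0008  0.0015] -> cm [ 46.76 -39.5    7.51] twist 23.17
```

Call:
move_arm(
  rows=[46.8,-39.5,0,23.2,46.8,-39.5,0,23.2,46.8,-39.5,0,23.2,46.8,-39.5,0,23.2,46.8,-39.5,0,23.2,46.8,-39.5,0,23.2,46.8,-39.5,0,23.2,46.8,-39.5,0,23.2,46.8,-39.5,0,23.2,46.8,-39.5,0,23.2],
  fingers=0.6,
)

```text
clock: 1.35
tcp_pos: [0.5417, -0.0649, 0.2452]
orientation: [-3.141, -0.018, 0.0]
contact_force: [1.3, -0.1, 0.4]
grip_width: 0.0512
gripper_force: 0.0
```

Call:
move_arm(
  rows=[0,0,7.0,0,0,0,7.0,0,0,0,7.0,0,0,0,7.0,0],
)

```text
clock: 1.85
tcp_pos: [0.5422, -0.0686, 0.1772]
orientation: [3.141, 0.013, 0.005]
contact_force: [0.1, 0.4, -1.0]
grip_width: 0.0514
gripper_force: 0.0
```

Run:
```python
from h import *
p=r.camera_params('wrist');w=r.grab_frame('wrist');t=r.grab_frame('top');s=r.grab_frame('scene')
cv2.imwrite('pics/w1.png',w);cv2.imwrite('pics/top1.png',t);cv2.imwrite('pics/scene1.png',s)
print(p['fx'],p['cx'],p['cy'],np.round(p['world_from_camera'],3).tolist())
ps=r.camera_params('top')
a=cv2.resize(t[180:290,400:500],(500,550),interpolation=cv2.INTER_CUBIC)
cv2.imwrite('pics/v2.png',np.hstack([cv2.resize(w,(400,300)),cv2.resize(t[180:290,400:500],(273,300),interpolation=cv2.INTER_CUBIC)]))
go(.5405,-.0672,.1,.6)
```

```text
372.4480734179905 324.4256801533629 238.93570080705615 [[0.008, -0.967, -0.256, 0.606], [-1.0, -0.007, -0.003, -0.068], [0.001, 0.256, -0.967, 0.307], [0.0, 0.0, 0.0, 1.0]]
clk 2.0 tcp [542.  -68.2 176.8] yaw 0.51 tilt [ 0.0026 -0.0003] -> cm [-0.17 -0.1   7.68] twist -0.09
```

View pics/v2.png

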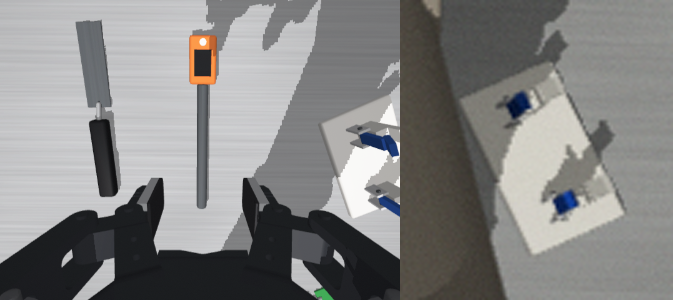

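Wrist view (left, at 0.625 scale): the thermometer head is at (203,60) with the stem down to (202,207), between the open fingers, and the knife is at (97,110). In the top crop on the right the stand base is now mostly clear of shadow. I measure the thermometer in the wrist view.

Run:
```python
from h import *
w=cv2.imread('pics/w1.png');p=r.camera_params('wrist')
h=cv2.cvtColor(w,cv2.COLOR_BGR2HSV).astype(int);H,S,V=h[...,0],h[...,1],h[...,2]
b=blob((S>120)&(H>3)&(H<22)&(V>120),(280,40,370,150));print('head',rect(b,p,.014))
b=blob((V<130),(305,136,342,340));print('stem',rect(b,p,.007),b.min(0),b.max(0))
b=blob((V<45),(130,180,195,320));print('handle',rect(b,p,.018),b.min(0),b.max(0))
# stand base top in scene-free top image: Canny-free: threshold
t=cv2.imread('pics/top1.png');pt=r.camera_params('top')
h=cv2.cvtColor(t,cv2.COLOR_BGR2HSV).astype(int);S,V=h[...,1],h[...,2]
print(t[240,430:485].tolist()); print(t[225,425:475,2].tolist(),t[260,440:490,2].tolist())
```

```text
head (array([637. , -67.5]), array([31.4, 54.8]), 89.6)
stem (array([524.5, -68.6]), array([169.3,  15.9]), 0.1) [315 136] [334 333]
handle (array([515.2,  59.3]), array([103.2,  25.2]), 1.8) [143 191] [188 313]
[[82, 83, 81], [74, 77, 74], [78, 82, 84], [102, 110, 112], [124, 130, 132], [118, 126, 128], [116, 123, 124], [149, 156, 158], [201, 210, 213], [200, 210, 213], [201, 211, 214], [199, 212, 211], [199, 209, 211], [199, 210, 210], [198, 209, 210], [198, 208, 210], [199, 208, 212], [200, 211, 212], [199, 208, 209], [200, 210, 212], [199, 209, 211], [197, 208, 211], [198, 208, 209], [197, 207, 208], [199, 210, 211], [198, 208, 209], [198, 208, 210], [199, 208, 210], [186, 194, 198], [132, 140, 140], [122, 127, 130], [115, 122, 121], [113, 121, 123], [117, 124, 125], [117, 121, 127], [117, 122, 126], [118, 122, 127], [119, 126, 127], [120, 125, 128], [117, 125, 127], [115, 124, 126], [115, 126, 125], [133, 140, 141], [150, 159, 160], [114, 117, 115], [146, 151, 151], [146, 148, 147], [146, 150, 149], [145, 150, 149], [146, 148, 148], [145, 148, 147], [147, 150, 149], [143, 145, 146], [145, 149, 147], [145, 149, 148]]
[87, 116, 125, 124, 129, 125, 129, 125, 128, 128, 125, 126, 129, 120, 92, 72, 77, 82, 112, 149, 212, 211, 211, 210, 209, 210, 208, 213, 213, 209, 213, 211, 210, 210, 211, 211, 209, 211, 212, 211, 196, 126, 146, 146, 144, 146, 145, 131, 79, 81] [139, 135, 181, 210, 212, 211, 213, 213, 213, 210, 211, 211, 212, 209, 201, 155, 103, 132, 167, 123, 141, 163, 210, 210, 211, 213, 208, 208, 209, 210, 208, 210, 210, 211, 211, 209, 208, 205, 169, 145, 150, 143, 149, 150, 150, 147, 147, 146, 149, 145]
```

Call:
move_arm(
  rows=[-0.1,0,5,0,-0.1,0,10,0,-0.1,0,13,0,-0.1,0,15,0,-0.1,0,15.5,0,-0.1,0,15.5,0,-0.1,0,15.5,0],
)

```text
clock: 2.88
tcp_pos: [0.5411, -0.0678, 0.0215]
orientation: [3.141, 0.015, 0.003]
contact_force: [0.2, 0.4, -1.0]
grip_width: 0.0515
gripper_force: 0.0
```

```bash
python3 -c "
from h import *
go(.541,-.0678,.016,.5)"
```

```text
clk 2.88 tcp [541.1 -67.8  21.5] yaw 0.55 tilt [ 0.0021 -0.0001] -> cm [-0.01 -0.    0.55] twist 0.05
```

Call:
move_arm(
  rows=[0,0,0.55,0,0,0,0.55,0,0,0,0.55,0],
)

```text
clock: 3.25
tcp_pos: [0.5402, -0.0677, 0.0148]
orientation: [-3.142, -0.016, -0.0]
contact_force: [0.2, -1.1, 0.0]
grip_width: 0.0513
gripper_force: 0.0
```

Call:
move_arm(
  rows=[0,0,0,0,0,0,0,0,0,0,0,0,0,0,0,0,0,0,0,0],
  fingers=0,
  newtons=60,
)

```text
clock: 3.88
tcp_pos: [0.5403, -0.0677, 0.0151]
orientation: [3.141, 0.015, 0.0]
contact_force: [-2.2, -0.4, 6.1]
grip_width: 0.0111
gripper_force: 58.6
```

Call:
move_arm(
  rows=[0,0,-6,0,0,0,-12,0,0,0,-16,0,0,0,-18,0,0,0,-18,0],
)

```text
clock: 4.5
tcp_pos: [0.541, -0.0677, 0.196]
orientation: [3.141, 0.016, 0.005]
contact_force: [0.0, 0.0, -1.4]
grip_width: 0.0116
gripper_force: 58.7
```

Run:
```python
from h import *
pw=r.camera_params('wrist');w=r.grab_frame('wrist');s=r.grab_frame('scene');t=r.grab_frame('top')
cv2.imwrite('pics/w2.png',w)
cv2.imwrite('pics/v3.png',np.hstack([cv2.resize(w,(400,300)),cv2.resize(s[100:350,180:447],(400,375))[:300] if 0 else cv2.resize(s[120:320,200:467],(400,300))]))
pt=r.camera_params('top')
for name,im in(('top1',cv2.imread('pics/top1.png')),('now',t),('top0',cv2.imread('pics/top0.png'))):
    f=cv2.GaussianBlur(im.astype(np.float32),(3,3),0.8);m=(f[...,2]-f[...,0]>5.5)
    m=cv2.morphologyEx(m.astype(np.uint8),cv2.MORPH_OPEN,np.ones((3,3)))
    b=blob(m,(415,195,490,280));print(name,len(b),rect(b,pt,.012))
```

```text
top1 2151 (array([ 512.3, -289.5]), array([150.3,  92.4]), 25.0)
now 3102 (array([ 512.6, -281.7]), array([155. , 200.9]), 89.8)
top0 2049 (array([ 513.7, -288.7]), array([148.4,  91.5]), 25.6)
```

View pics/v3.png

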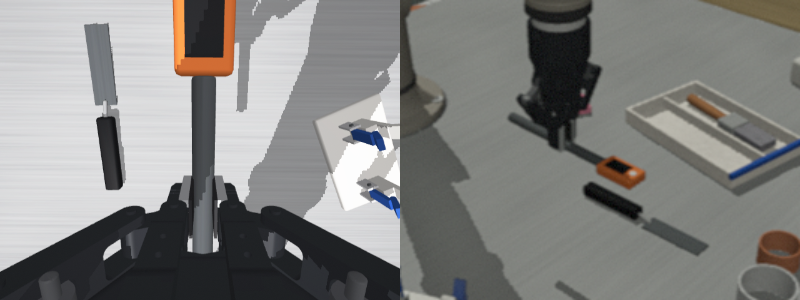

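The thermometer is held centrally and straight (stem at wrist (325,250), head at (325,60), full scale). From the top view the stand is near (513,-289) mm at 25.3°. I go to one side of the stand for a closer wrist view.

```bash
python3 -c "
from h import *
go(.457,-.404,.2,25.3)"
```

```text
clk 4.65 tcp [539.2 -67.7 193.3] yaw 0.57 tilt [-0.0025  0.0001] -> cm [-8.56 33.55 -0.66] twist -24.73
```

Call:
move_arm(
  rows=[-1.5,5.5,-0.7,-4,-3,11,-0.7,-8,-4.5,16.5,-0.7,-12,-6,22,-0.7,-16,-7.5,28,-0.7,-20,-8.6,32,-0.7,-24,-8.6,33.5,-0.7,-24.7,-8.6,33.5,-0.7,-24.7,-8.6,33.5,-0.7,-24.7,-8.6,33.5,-0.7,-24.7],
)

```text
clock: 5.9
tcp_pos: [0.4584, -0.4016, 0.2017]
orientation: [-3.064, -0.691, -0.0]
contact_force: [0.5, -0.7, -0.6]
grip_width: 0.0115
gripper_force: 58.8
```

Run:
```python
from h import *
go(.513,-.289,.12,25.3)
w=r.grab_frame('wrist');cv2.imwrite('pics/w3.png',w)
p=r.camera_params('wrist');print(np.round(p['world_from_camera'],4).tolist())
np.save('w3.npy',p['world_from_camera'])
t=r.grab_frame('top');cv2.imwrite('pics/top3.png',t)
f=cv2.GaussianBlur(w.astype(np.float32),(3,3),0.8);m=(f[...,2]-f[...,0]>5.5)
print([int(x) for x in (w[200,100].tolist()+w[240,20].tolist())])
```

```text
clk 5.9 tcp [ 458.4 -401.6  201.7] yaw 25.41 tilt [0.0001 0.0007] -> cm [ 9.76 -7.82  8.18] twist 0.11
[[0.4284, -0.8727, -0.2342, 0.5164], [-0.9036, -0.4137, -0.1112, -0.3739], [0.0002, 0.2592, -0.9658, 0.3311], [0.0, 0.0, 0.0, 1.0]]
[135, 134, 133, 134, 132, 132]
```

View pics/w3.png

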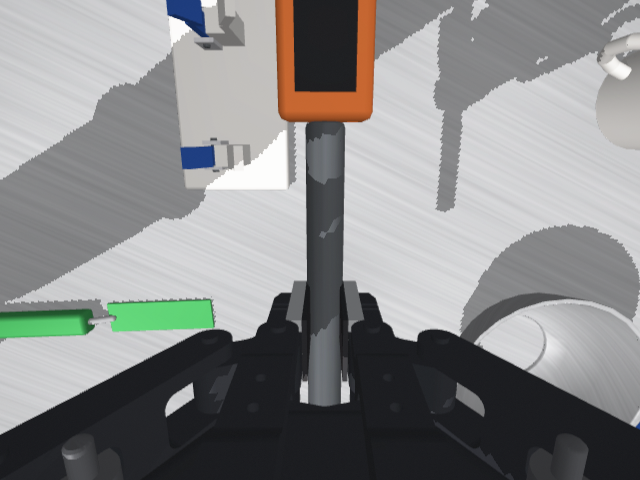

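The near end of the base runs from (185,188) to (289,188), and its left edge goes up to (172,40). The near clip (blue jaw and prong) is at (180–250, 140–172). I cast rays from these points.

Run:
```python
from h import *
p=r.camera_params('wrist');w=cv2.imread('pics/w3.png').astype(int)
g=w.sum(2)/3;d=w[...,2]-w[...,0]
# left edge rows & bottom edge cols via R-B warm colour
f=cv2.GaussianBlur(w.astype(np.float32),(0,0),1);q=f[...,2]-f[...,0]
L=[(next((u for u in range(150,200) if q[v,u:u+5].min()>4),0),v) for v in range(60,136,15)]
B=[(u,next((v for v in range(205,160,-1) if q[v-4:v+1,u].min()>4),0)) for u in range(192,285,12)]
R=[(next((u for u in range(315,260,-1) if q[v,u-4:u+1].min()>4),0),v) for v in range(125,185,10)]
print(L,B,R)
wl=ray(p,L,.012);wb=ray(p,B,.012);wr=ray(p,R,.012)
def line(P):
    vx,vy,x,y=cv2.fitLine((P*1000).astype(np.float32),cv2.DIST_HUBER,0,.1,.1).ravel();return np.array([x,y]),np.degrees(np.arctan2(vy,vx))
for n,P in(('L',wl),('B',wb),('R',wr)):print(n,line(P))
a=np.radians(25.3);ex=np.array([np.cos(a),np.sin(a)]);ey=np.array([-ex[1],ex[0]])
for n,P in(('L',wl),('B',wb),('R',wr)):print(n,'x',np.round(P@ex*1000,1),'y',np.round(P@ey*1000,1))
for c in((512.3,-289.5),(513.7,-288.7)):print(np.dot(c,ex),np.dot(c,ey))
```

```text
[(174, 60), (176, 75), (177, 90), (178, 105), (180, 120), (181, 135)] [(192, 187), (204, 187), (216, 0), (228, 0), (240, 162), (252, 0), (264, 0), (276, 0)] [(286, 125), (276, 135), (268, 145), (0, 155), (0, 165), (0, 175)]
L (array([ 494.5307 , -253.94638], dtype=float32), np.float32(25.05675))
B (array([ 523.3419, -288.1899], dtype=float32), np.float32(6.480887))
R (array([ 442.16406, -238.50562], dtype=float32), np.float32(-58.632294))
L x [366.6 355.7 344.5 333.2 321.6 309.8] y [-440.9 -441.3 -441.  -440.6 -441.1 -440.7]
B x [267.  267.  408.3 408.3 288.  408.3 408.3 408.3] y [-445.9 -456.1 -477.  -486.1 -488.1 -504.2 -513.3 -522.4]
R x [317.8 309.9 301.9 293.6 285.4 277. ] y [-527.6 -519.1 -512.2 -287.8 -285.9 -284.1]
339.4413887406245 -480.66733154005396
341.0489906008595 -480.54236650906745
```

Run:
```python
from h import *
p=r.camera_params('wrist');w=cv2.imread('pics/w3.png');t=cv2.imread('pics/top3.png');pt=r.camera_params('top')
for v in(130,160,175):print(v,w[v,280:300].tolist())
a=np.radians(25.1);ex=np.array([np.cos(a),np.sin(a)]);ey=np.array([-ex[1],ex[0]])
def s(P):return np.round([P@ex*1000,P@ey*1000],1).T.tolist()
print('wrist L/R z12',s(ray(p,[(180,120),(184,170),(289,130),(290,160),(289,185)],.012)))
q=cv2.GaussianBlur(t.astype(np.float32),(3,3),.8);q=q[...,2]-q[...,0]
h=cv2.cvtColor(t,cv2.COLOR_BGR2HSV).astype(int)
bl=(h[...,1]>130)&(h[...,0]>100)&(h[...,0]<130)&(h[...,2]>50)
for b in((430,205,455,228),(448,240,475,265)):
  k=blob(bl,b);print('top jaw z80',s(ray(pt,k,.08).mean(0)[None]),k.min(0),k.max(0))
hw=cv2.cvtColor(w,cv2.COLOR_BGR2HSV).astype(int);bw=(hw[...,1]>130)&(hw[...,0]>100)&(hw[...,0]<130)
k=blob(bw,(160,120,260,190));print('wrist jaw px',k.min(0),k.max(0))
c=np.vstack([t[185:285,410:500]]);cv2.imwrite('pics/v4.png',np.hstack([cv2.resize(w[100:210,160:310],(600,440),interpolation=cv2.INTER_CUBIC)]))
for v in(230,240,250):print(v,[(int(u)) for u in np.flatnonzero(q[v,410:500]>5.5)+410][::50], np.flatnonzero(q[v,410:500]>5.5)[[0,-1]]+410)
```

```text
130 [[189, 191, 193], [189, 191, 194], [196, 198, 200], [240, 242, 244], [237, 239, 240], [224, 226, 227], [201, 205, 208], [163, 166, 168], [139, 139, 141], [137, 136, 136], [139, 137, 136], [139, 137, 136], [139, 137, 137], [145, 142, 142], [193, 191, 191], [220, 218, 218], [220, 218, 218], [220, 218, 218], [220, 218, 218], [218, 216, 217]]
160 [[252, 253, 253], [252, 253, 253], [252, 253, 253], [252, 253, 253], [252, 253, 253], [248, 249, 250], [229, 232, 234], [196, 200, 203], [155, 158, 159], [134, 134, 135], [135, 133, 132], [135, 133, 133], [136, 134, 133], [136, 134, 135], [145, 143, 142], [216, 214, 214], [216, 214, 214], [215, 214, 212], [215, 213, 212], [214, 213, 211]]
175 [[252, 253, 253], [252, 253, 253], [252, 253, 253], [252, 252, 253], [252, 252, 253], [251, 251, 252], [236, 239, 240], [211, 214, 217], [168, 172, 173], [141, 141, 142], [138, 136, 136], [138, 136, 135], [138, 136, 135], [137, 135, 135], [141, 140, 138], [188, 186, 185], [214, 213, 211], [215, 213, 212], [215, 214, 212], [216, 214, 214]]
wrist L/R z12 [[323.2, -440.0], [282.9, -439.5], [315.7, -528.9], [291.5, -529.2], [270.6, -527.9]]
top jaw z80 [[385.8, -466.8]] [441 214] [447 221]
top jaw z80 [[297.0, -467.6]] [460 250] [464 255]
wrist jaw px [181 146] [214 168]
230 [427] [427 467]
240 [432] [432 473]
250 [438] [438 478]
```

View pics/v4.png

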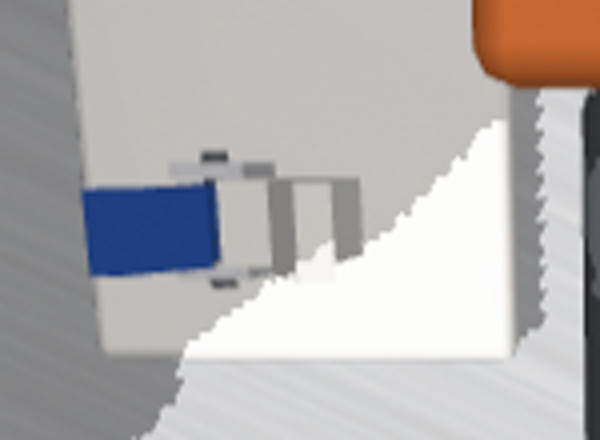

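```bash
python3 -c "
from h import *
go(.515,-.2916,.13,25.2)"
```

```text
clk 6.0 tcp [ 458.1 -402.3  201.9] yaw 25.37 tilt [0.0002 0.0002] -> cm [ 9.88 -7.57  7.19] twist 0.17
```

Call:
move_arm(
  rows=[5,-4,0,0,9.9,-7.6,0,0.2,9.9,-7.6,2,0.2,9.9,-7.6,5,0.2,9.9,-7.6,7.2,0.2,9.9,-7.6,7.2,0.2,9.9,-7.6,7.2,0.2,9.9,-7.6,7.2,0.2],
)

```text
clock: 7.0
tcp_pos: [0.5153, -0.2928, 0.1311]
orientation: [3.065, 0.681, 0.003]
contact_force: [0.4, 0.3, -0.8]
grip_width: 0.0113
gripper_force: 58.9
```

Run:
```python
from h import *
go(.515,-.2916,.12,25.2)
w=r.grab_frame('wrist');t=r.grab_frame('top');s=r.grab_frame('scene')
cv2.imwrite('pics/v5.png',np.hstack([cv2.resize(t[185:275,420:500],(266,300),interpolation=cv2.INTER_CUBIC),cv2.resize(s[270:390,150:310],(400,300),interpolation=cv2.INTER_CUBIC)]))
cv2.imwrite('pics/w5.png',w);cv2.imwrite('pics/scene5.png',s);cv2.imwrite('pics/top5.png',t)
```

```text
clk 7.0 tcp [ 515.3 -292.8  131.1] yaw 25.06 tilt [ 0.002 -0.001] -> cm [ 0.02 -0.13  1.11] twist -0.14
```

View pics/v5.png

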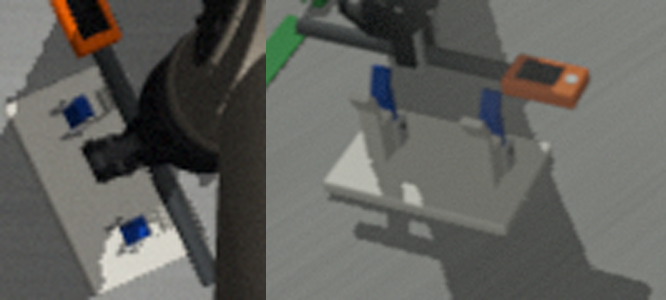

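Run:
```python
from h import *
t=cv2.imread('pics/top5.png');pt=r.camera_params('top')
o=r.get_obs();tc=np.array(o['tcp_pos'])*1000
a=np.radians(25.06);ex=np.array([np.cos(a),np.sin(a)]);ey=np.array([-ex[1],ex[0]])
P=[]
for v in list(range(202,214))+list(range(246,262)):
    row=t[v].max(1).astype(float);c=int(452+(v-200)*.52);u=np.arange(c-10,c+11);k=u[row[u]<85]
    if len(k)>2 and len(k)<10:
        q=ray(pt,[(k.mean(),v)],tc[2]/1000-.008)[0]*1000-tc[:2];P.append((v,len(k),round(q@ex,1),round(q@ey,1)))
print(P)
h=cv2.cvtColor(t,cv2.COLOR_BGR2HSV).astype(int)
k=blob((h[...,1]>150)&(h[...,0]>5)&(h[...,0]<20)&(h[...,2]>100),(425,170,470,205))
q=ray(pt,k,tc[2]/1000-.001)*1000-tc[:2];print('head x',(q@ex).min(),(q@ex).max(),'y',(q@ey).mean())
```

```text
[(246, 9, np.float64(-42.9), np.float64(-2.0)), (247, 9, np.float64(-46.5), np.float64(-4.8)), (248, 9, np.float64(-48.5), np.float64(-3.8))]
head x 71.33577514724905 124.50269292879703 y 3.2041143699057066
```

Scene (right): the stem is level above both clips. Corrected for bias, the top view puts the stem at the stand's centreline. I press straight down now.

Call:
move_arm(
  rows=[0,0,2,0,0,0,4,0,0,0,4.8,0,0,0,4.8,0,0,0,4.8,0],
)

```text
clock: 7.78
tcp_pos: [0.5151, -0.2928, 0.0826]
orientation: [3.066, 0.681, 0.002]
contact_force: [0.4, 0.3, 0.1]
grip_width: 0.012
gripper_force: 58.8
```

Call:
move_arm(
  rows=[0,0,0.4,0,0,0,0.8,0,0,0,1.0,0,0,0,1.0,0],
)

```text
clock: 8.28
tcp_pos: [0.5152, -0.2917, 0.0726]
orientation: [-3.066, -0.683, -0.002]
contact_force: [-1.6, 3.5, 4.8]
grip_width: 0.0118
gripper_force: 59.7
```

Call:
move_arm(
  rows=[0,0,0.3,0,0,0,0.5,0,0,0,0.5,0],
)

```text
clock: 8.65
tcp_pos: [0.5149, -0.2917, 0.0667]
orientation: [-3.066, -0.683, -0.001]
contact_force: [-0.3, 2.9, 1.8]
grip_width: 0.0116
gripper_force: 59.2
```

Call:
move_arm(
  rows=[0,0,0.2,0,0,0,0.4,0,0,0,0.4,0],
)

```text
clock: 9.02
tcp_pos: [0.5144, -0.292, 0.0629]
orientation: [-3.066, -0.682, 0.001]
contact_force: [-1.9, 5.6, 6.7]
grip_width: 0.0112
gripper_force: 59.8
```

Call:
move_arm(
  rows=[0,0,0.2,0,0,0,0.2,0,0,0,0.2,0],
)

```text
clock: 9.4
tcp_pos: [0.5145, -0.292, 0.0628]
orientation: [-3.066, -0.682, 0.001]
contact_force: [-7.1, 8.1, 22.9]
grip_width: 0.0114
gripper_force: 61.6
```

Run:
```python
from h import *
go(.515,-.2916,.063,25.2)
s=r.grab_frame('scene');w=r.grab_frame('wrist');cv2.imwrite('pics/scene6.png',s)
cv2.imwrite('pics/v6.png',np.hstack([cv2.resize(s[265:385,160:300],(467,400),interpolation=cv2.INTER_CUBIC),cv2.resize(w,(320,240))[:, :].copy().repeat(1,0) if 0 else cv2.resize(w,(333,400))]))
```

```text
clk 9.4 tcp [ 514.5 -292.    62.8] yaw 25.07 tilt [-0.0005  0.0003] -> cm [ 0.06 -0.01 -0.02] twist -0.13
```

View pics/v6.png

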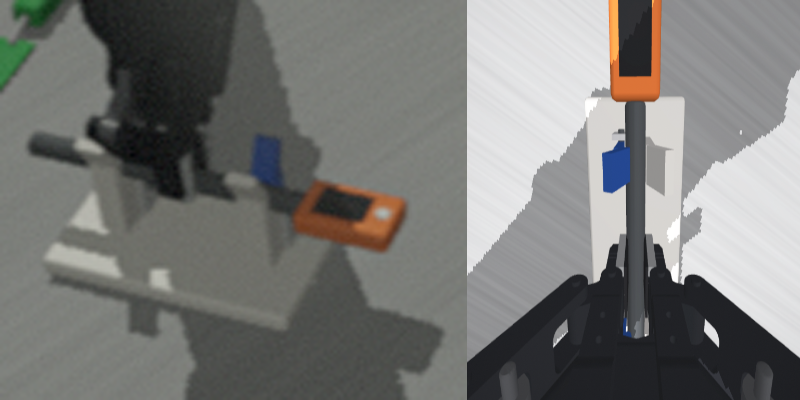

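The stem sits low in both clips (scene crop: clips at (100,180) and (255,190), head level with display up). The downward force rose to 23 N with no further motion at TCP z = 63 mm, which is the predicted seat. I release and retreat.

Call:
move_arm(
  rows=[0,0,-0.2,0,0,0,-0.2,0,0,0,-0.2,0,0,0,-0.2,0],
  fingers=0.6,
)

```text
clock: 10.0
tcp_pos: [0.5144, -0.2928, 0.0624]
orientation: [-3.067, -0.681, 0.001]
contact_force: [0.6, 0.2, -0.2]
grip_width: 0.0514
gripper_force: 0.0
```

Call:
move_arm(
  rows=[0,0,-2,0,0,0,-6,0,0,0,-12,0,0,0,-17,0,0,0,-17,0],
)

```text
clock: 10.62
tcp_pos: [0.5172, -0.2937, 0.2391]
orientation: [3.06, 0.68, 0.013]
contact_force: [0.6, 0.0, -0.9]
grip_width: 0.051
gripper_force: 0.0
```

Run:
```python
from h import *
w=r.grab_frame('wrist');p=r.camera_params('wrist');s=r.grab_frame('scene');cv2.imwrite('pics/scene7.png',s);cv2.imwrite('pics/w7.png',w)
cv2.imwrite('pics/v7.png',np.hstack([cv2.resize(s[265:385,160:300],(467,400),interpolation=cv2.INTER_CUBIC),cv2.resize(w,(333,400))]))
h=cv2.cvtColor(w,cv2.COLOR_BGR2HSV).astype(int)
k=blob((h[...,1]>130)&(h[...,0]>3)&(h[...,0]<22),(200,0,450,300));print('head z62',rect(k,p,.062))
# knife grip: combine top0 & wrist: handle centre ~(514.3,61.5), yaw 1.8
go(.5285,.0615,.17,1.8)
```

```text
head z62 (array([ 599.6, -248.8]), array([53.4, 31.2]), 25.3)
clk 10.72 tcp [ 514.7 -292.6  234.1] yaw 25.06 tilt [ 0.0017 -0.0009] -> cm [ 16.25 -31.5    6.38] twist 23.26
```

View pics/v7.png

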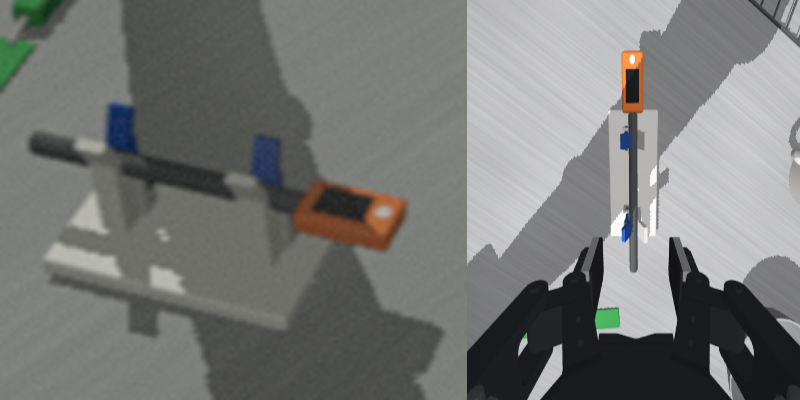

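The thermometer is seated in both clips, display up, stem level (scene crop, stem from (40,140) to the head at (350,215)). The jaws have closed over it. Next is the knife.

```bash
python3 -c "
from h import *
go(.5365,.0623,.15,1.7)"
```

```text
clk 10.72 tcp [ 514.7 -292.6  234.1] yaw 25.06 tilt [ 0.0017 -0.0009] -> cm [ 17.   -31.24   8.38] twist 23.36
```

Call:
move_arm(
  rows=[3,-5.5,0,3,6,-11,0,7,9,-16.5,0,11,12,-22,0,15,15,-27.5,0,19,17,-31.2,3,23.4,17,-31.2,8,23.4,17,-31.2,8.4,23.4,17,-31.2,8.4,23.4,17,-31.2,8.4,23.4],
)

```text
clock: 11.98
tcp_pos: [0.5376, 0.0615, 0.1505]
orientation: [-3.141, -0.043, -0.004]
contact_force: [0.5, 1.1, 0.1]
grip_width: 0.0513
gripper_force: 0.0
```

Run:
```python
from h import *
w=r.grab_frame('wrist');p=r.camera_params('wrist');cv2.imwrite('pics/w8.png',w)
h=cv2.cvtColor(w,cv2.COLOR_BGR2HSV).astype(int);V=h[...,2]
b=blob(V<45,(290,120,360,345));print(b.min(0),b.max(0),rect(b,p,.018))
b=blob(V<140,(280,0,375,110));print(b.min(0),b.max(0),rect(b,p,.003))
go(.5365,.0623,.0155,1.7)
t=r.grab_frame('top');s=r.grab_frame('scene');cv2.imwrite('pics/top8.png',t);cv2.imwrite('pics/scene8.png',s)
# thermometer head top-face centre by two views
def cen(im,box):
    h=cv2.cvtColor(im,cv2.COLOR_BGR2HSV).astype(int)
    return blob((h[...,1]>130)&(h[...,0]>3)&(h[...,0]<22)&(h[...,2]>70),box).mean(0)
a=cen(t,(420,150,480,215));c=cen(s,(230,300,300,360));print(a,c)
pt,ps=r.camera_params('top'),r.camera_params('scene')
for z in(.05,.055,.06,.065):print(z,np.round((ray(pt,a,z)-ray(ps,c,z))*1000,1),np.round(ray(pt,a,z)*1000,1))
```

```text
[307 191] [336 324] (array([515.4,  62.8]), array([103.2,  20.8]), 2.0)
[298   0] [374 109] (array([656.8,  56.8]), array([67.9, 51.2]), 1.8)
clk 12.03 tcp [537.5  61.6 150.5] yaw 1.59 tilt [0.0028 0.0003] -> cm [-0.14 -0.07 13.5 ] twist -0.11
[437.04680851 195.54893617] [263.93167702 330.63664596]
0.05 [[1.9 1.1]] [[ 604.  -249.4]]
0.055 [[-3.3  5.2]] [[ 602.8 -248.4]]
0.06 [[-8.5  9.4]] [[ 601.6 -247.4]]
0.065 [[-13.7  13.5]] [[ 600.4 -246.3]]
```

Call:
move_arm(
  rows=[0,-0.15,4,-0.2,0,-0.15,8,-0.2,0,-0.15,11,-0.2,0,-0.15,12.8,-0.2,0,-0.15,13.4,-0.2,0,-0.15,13.4,-0.2,0,-0.15,13.4,-0.2],
)

```text
clock: 13.0
tcp_pos: [0.5372, 0.0637, 0.0158]
orientation: [-3.141, -0.051, -0.003]
contact_force: [0.3, 0.3, 0.2]
grip_width: 0.0512
gripper_force: 0.0
```

Call:
move_arm(
  rows=[0,0,0,0,0,0,0,0,0,0,0,0,0,0,0,0,0,0,0,0],
  fingers=0,
  newtons=60,
)

```text
clock: 13.62
tcp_pos: [0.5368, 0.0636, 0.0157]
orientation: [3.141, 0.051, 0.002]
contact_force: [-1.5, 0.3, 5.6]
grip_width: 0.0206
gripper_force: 59.5
```

Call:
move_arm(
  rows=[0,0,-5,0,0,0,-10,0,0,0,-12,0,0,0,-12,0],
)

```text
clock: 14.12
tcp_pos: [0.5374, 0.0637, 0.1364]
orientation: [-3.141, -0.051, -0.006]
contact_force: [0.2, 0.0, -2.6]
grip_width: 0.0206
gripper_force: 59.2
```

Run:
```python
from h import *
pt=r.camera_params('top');t=cv2.imread('pics/top1.png');h=cv2.cvtColor(t,cv2.COLOR_BGR2HSV).astype(int)
q=cv2.GaussianBlur(t.astype(np.float32),(3,3),.8);q=q[...,2]-q[...,0]
m=(((h[...,2]>165)&(h[...,1]<40))|((h[...,1]>120)&(h[...,0]>100)&(h[...,0]<130)))
b=blob(m,(130,160,250,300));print('tray',rect(b,pt,.027))
box=cv2.boxPoints(cv2.minAreaRect(b.astype(np.float32)));print(box)
w=r.grab_frame('wrist');cv2.imwrite('pics/w9.png',w)
go(.51,.29,.2,-10)
```

```text
tray (array([512.2, 325.8]), array([172.5, 263.6]), 79.4)
[[139.17813 277.32495]
 [166.61203 166.3423 ]
 [238.2356  184.047  ]
 [210.8017  295.02966]]
clk 14.18 tcp [536.4  63.5 134.9] yaw 1.86 tilt [ 0.0009 -0.    ] -> cm [ -1.9  -22.72  -6.51] twist 11.86
```

```bash
python3 -c "
from h import *
go(.4703,.2913,.16,-10.4)"
```

```text
clk 14.18 tcp [536.4  63.5 134.9] yaw 1.86 tilt [ 0.0009 -0.    ] -> cm [ -5.86 -22.98  -2.51] twist 12.26
```

Call:
move_arm(
  rows=[-1,-4,-2.5,2,-2,-8,-2.5,4,-3,-12,-2.5,6,-4,-16,-2.5,8,-5,-20,-2.5,10,-5.9,-23,-2.5,12.2,-5.9,-23,-2.5,12.2,-5.9,-23,-2.5,12.2,-5.9,-23,-2.5,12.2],
)

```text
clock: 15.3
tcp_pos: [0.4702, 0.2899, 0.1591]
orientation: [3.127, -0.286, -0.001]
contact_force: [-0.2, -0.1, -2.2]
grip_width: 0.0206
gripper_force: 59.2
```

Run:
```python
from h import *
go(.4703,.2913,.03,-10.4)
w=r.grab_frame('wrist');cv2.imwrite('pics/w10.png',w)
p=r.camera_params('wrist')
T=r.camera_params('top');np.save('w10.npy',p['world_from_camera'])
c=np.array([.5118,.3254]);a=np.radians(-10.4);ex=np.array([np.cos(a),np.sin(a)]);ey=np.array([-ex[1],ex[0]])
for n,x,y,z in(('div+x',.125,0,.027),('div0',0,0,.027),('outer corner +x-y',.13,-.085,.027),('mid -y wall',0,-.085,.027),('strip mid',.1275,0,.027)):
    q=c+x*ex+y*ey;print(n,np.round(proj(p,[*q,z]),0))
cv2.imwrite('pics/scene10.png',r.grab_frame('scene'))
```

```text
clk 15.3 tcp [470.2 289.9 159.1] yaw -10.44 tilt [-0.0008 -0.0014] -> cm [-1.00e-02 -1.60e-01  1.29e+01] twist -0.04
div+x [[254. -22.]]
div0 [[263. 183.]]
outer corner +x-y [[394. -31.]]
mid -y wall [[385. 183.]]
strip mid [[254. -26.]]
```

View pics/w10.png

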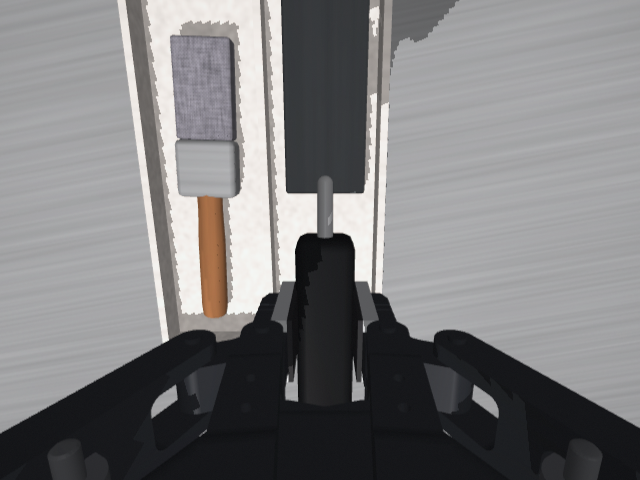

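The knife hangs straight (handle (325,300), blade (325,100)). The divider is at u≈267 and the outer wall at u≈383 at row 190, close to the predicted positions. The brush is at (210,250). I measure the compartment's rims exactly.

Run:
```python
from h import *
w=cv2.imread('pics/w10.png');p=r.camera_params('wrist')
for v in(200,225,250):print(v,'div',w[v,255:290,1].tolist(),'wall',w[v,362:396,1].tolist())
t=np.array(r.get_obs()['tcp_pos'])[:2]*1000;a=np.radians(-10.4);ex=np.array([np.cos(a),np.sin(a)]);ey=np.array([-ex[1],ex[0]])
for v in(200,250):
  for u in(260,265,270,275,375,380,385):print(v,u,round((ray(p,[(u,v)],.027)[0]*1000-t)@ey,1),end='; ')
# knife centre line in the tool
for v in(100,150,180):
  k=np.flatnonzero(w[v,270:375].max(1)<100)+270;print(v,k.min(),k.max())
```

```text
200 div [239, 238, 237, 236, 236, 238, 239, 237, 237, 237, 237, 236, 237, 233, 103, 103, 104, 124, 152, 155, 154, 162, 234, 231, 231, 232, 234, 237, 239, 239, 239, 236, 235, 235, 236] wall [235, 235, 235, 237, 238, 238, 237, 236, 235, 235, 236, 233, 102, 102, 104, 118, 219, 238, 238, 238, 238, 238, 235, 144, 169, 169, 169, 169, 168, 168, 168, 168, 167, 167]
225 div [238, 236, 234, 234, 234, 233, 234, 236, 236, 236, 236, 236, 236, 236, 232, 103, 105, 108, 123, 163, 163, 166, 216, 242, 241, 239, 238, 237, 236, 236, 236, 237, 238, 238, 238] wall [239, 238, 238, 239, 240, 242, 243, 244, 244, 243, 239, 140, 106, 105, 112, 186, 238, 238, 238, 238, 238, 236, 191, 167, 167, 167, 168, 167, 167, 167, 168, 169, 169, 169]
250 div [240, 240, 241, 242, 242, 241, 241, 241, 242, 243, 242, 242, 242, 242, 242, 239, 143, 106, 106, 122, 159, 158, 168, 241, 242, 243, 243, 243, 242, 240, 239, 238, 237, 236, 236] wall [240, 241, 241, 241, 240, 239, 240, 241, 241, 240, 213, 105, 106, 110, 155, 238, 238, 238, 238, 238, 236, 207, 170, 171, 170, 171, 171, 171, 171, 171, 171, 170, 171, 170]
200 260 45.2; 200 265 41.6; 200 270 38.1; 200 275 34.6; 200 375 -36.2; 200 380 -39.7; 200 385 -43.3; 250 260 46.9; 250 265 43.2; 250 270 39.5; 250 275 35.9; 250 375 -37.5; 250 380 -41.1; 250 385 -44.8; 100 284 366
150 285 364
180 286 364
```

Call:
move_arm(
  rows=[0,-0.05,4,0,0,-0.05,8,0,0,-0.05,10.5,0,0,-0.05,12.5,0,0,-0.05,13.2,0,0,-0.05,13.4,0,0,-0.05,13.4,0,0,-0.05,13.4,0],
)

```text
clock: 16.4
tcp_pos: [0.4705, 0.2923, 0.0266]
orientation: [-3.128, 0.283, -0.002]
contact_force: [-0.2, 0.4, -1.5]
grip_width: 0.0203
gripper_force: 59.3
```

Call:
move_arm(
  rows=[0,0,0.2,0,0,0,0.3,0,0,0,0.3,0],
)

```text
clock: 16.77
tcp_pos: [0.4699, 0.292, 0.0227]
orientation: [3.129, -0.283, -0.0]
contact_force: [-0.2, -0.0, -0.5]
grip_width: 0.0206
gripper_force: 59.3
```

Call:
move_arm(
  rows=[0,0,0.1,0,0,0,0.2,0,0,0,0.2,0],
)

```text
clock: 17.15
tcp_pos: [0.47, 0.2921, 0.0208]
orientation: [3.129, -0.283, 0.0]
contact_force: [-0.3, -0.2, -0.6]
grip_width: 0.0205
gripper_force: 59.3
```

Call:
move_arm(
  rows=[0,0,0.1,0,0,0,0.1,0,0,0,0.1,0],
)

```text
clock: 17.52
tcp_pos: [0.47, 0.2921, 0.0206]
orientation: [3.129, -0.283, 0.001]
contact_force: [-2.2, -1.2, 8.3]
grip_width: 0.0203
gripper_force: 60.5
```

The knife is on the floor at exactly the expected height. I open only a little, to clear the walls, then lift away.

Call:
move_arm(
  rows=[0,0,-0.1,0,0,0,-0.1,0,0,0,-0.1,0,0,0,-0.1,0],
  fingers=0.38,
)

```text
clock: 18.02
tcp_pos: [0.47, 0.292, 0.0207]
orientation: [3.129, -0.283, -0.0]
contact_force: [0.4, -0.4, -0.5]
grip_width: 0.0328
gripper_force: 0.0
```

Call:
move_arm(
  rows=[0,0,-2,0,0,0,-5,0,0,0,-10,0,0,0,-15,0,0,0,-20,0,0,0,-22,0,0,0,-22,0],
)

```text
clock: 18.9
tcp_pos: [0.4707, 0.2926, 0.2424]
orientation: [-3.127, 0.283, -0.005]
contact_force: [0.2, -0.8, 0.3]
grip_width: 0.0322
gripper_force: 0.0
```

Call:
move_arm(
  rows=[-4,4,0,0,-4,9,0,0,-4,14,0,0,-4,19,0,0,-4,19,0,0,-4,19,0,0],
)

```text
clock: 19.65
tcp_pos: [0.3962, 0.1125, 0.24]
orientation: [3.129, -0.283, -0.002]
contact_force: [-0.2, 1.1, 0.1]
grip_width: 0.0324
gripper_force: 0.0
```

Run:
```python
from h import *
o=r.get_obs();print(o['clock'],o['tcp_pos'])
t=r.grab_frame('top');s=r.grab_frame('scene')
cv2.imwrite('pics/v11.png',np.hstack([cv2.resize(t[150:310,120:310],(380,320)),cv2.resize(s[150:390,160:475],(420,320))]))
```

```text
19.65 [0.39618696 0.11253105 0.2399602 ]
```

View pics/v11.png

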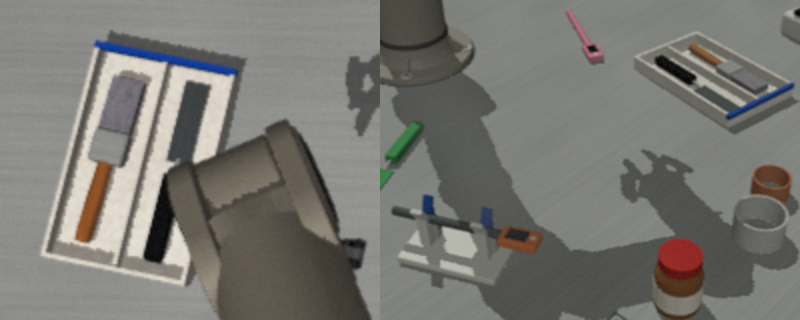

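The knife lies in the free compartment with its blade towards the blue strip (crop (190,110), handle (160,220)). The thermometer is seated in both clips (scene crop (460,225)), and the brush, jar and rings look untouched. I hand in.

```bash
python3 -c "
from bench import r
print(r.hand_in())"
```

```text
the job is handed in; nothing more can be done
None
```

The job is handed in at about 20 s on the robot's clock: the thermometer is snapped home in both clips, display up, and the palette knife lies flat in the free compartment with its blade at the blue strip.

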